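# Click a parts box lid shut

### The job

The lid of the grey parts box on the packing bench is only laid on: the rim sections along its four sides still stand up. Press down each of the four rim sections until it clicks and lies flush with the rest of the lid, pressing slowly and firmly without slamming or forcing it. Only press: do not lift the box or shove it out of its place, and leave the roll of board, the tape and the small carton alone.

Things in the scene. Friction and masses are not known exactly. Their poses are not given: they have to be found in the camera images.
- box: Loose ribbed grey plastic parts box, about 2 kg, 180 (its x) x 240 (its y) mm, 81 mm high, with a paler clip-on lid of 190 x 250 mm. Origin: centre of the underside, on the bench; z up. The lid has one hinged snap rim section along each side; its four 45 x 45 mm corners and its 100 x 160 mm middle panel are fixed and flat, upper faces 88 mm above the bench. It slides if shoved.
- lid_center (a point): Centre of the lid's fixed middle panel, on its upper face, 88 mm above the box's origin. The lid cracks if any part of it is slammed or pressed with over 90 N.
- rim_near (a joint): Angle of the snap rim section on the box's own -x side (a long side): 0 = shut, flush, at a hard stop; 0.32 = standing up, outer edge 14 mm high. A plate 156 mm long, 45 mm wide, hinged on its inner edge (line x = -50 mm in the box frame). It resists with about 5 N at its pad, fading on the way down; below 0.14 rad it snaps shut by itself and stays; released earlier it springs up.
- rim_near_pad (a point): Top centre of the ribbed press pad (14 mm across, 50 mm along the side, 2 mm proud) on that rim section, 35 mm out from its hinge and 10 mm in from its outer edge. Shut, it lies at x = -85, y = 0, z = 90 mm in the box frame; standing up, about 11 mm higher and about 4 mm nearer the middle.
- rim_far (a joint): Angle of the snap rim section on the box's own +x side (a long side): 0 = shut, flush, at a hard stop; 0.32 = standing up, outer edge 14 mm high. A plate 156 mm long, 45 mm wide, hinged on its inner edge (line x = +50 mm in the box frame). It resists with about 5 N at its pad, fading on the way down; below 0.14 rad it snaps shut by itself and stays; released earlier it springs up.
- rim_far_pad (a point): Top centre of the ribbed press pad (14 mm across, 50 mm along the side, 2 mm proud) on that rim section, 35 mm out from its hinge and 10 mm in from its outer edge. Shut, it lies at x = +85, y = 0, z = 90 mm in the box frame; standing up, about 11 mm higher and about 4 mm nearer the middle.
- rim_left (a joint): Angle of the snap rim section on the box's own +y side (a short end): 0 = shut, flush, at a hard stop; 0.32 = standing up, outer edge 14 mm high. A plate 96 mm long, 45 mm wide, hinged on its inner edge (line y = +80 mm in the box frame). It resists with about 5 N at its pad, fading on the way down; below 0.14 rad it snaps shut by itself and stays; released earlier it springs up.
- rim_left_pad (a point): Top centre of the ribbed press pad (14 mm across, 50 mm along the side, 2 mm proud) on that rim section, 35 mm out from its hinge and 10 mm in from its outer edge. Shut, it lies at x = 0, y = +115, z = 90 mm in the box frame; standing up, about 11 mm higher and about 4 mm nearer the middle.
- rim_right (a joint): Angle of the snap rim section on the box's own -y side (a short end): 0 = shut, flush, at a hard stop; 0.32 = standing up, outer edge 14 mm high. A plate 96 mm long, 45 mm wide, hinged on its inner edge (line y = -80 mm in the box frame). It resists with about 5 N at its pad, fading on the way down; below 0.14 rad it snaps shut by itself and stays; released earlier it springs up.
- rim_right_pad (a point): Top centre of the ribbed press pad (14 mm across, 50 mm along the side, 2 mm proud) on that rim section, 35 mm out from its hinge and 10 mm in from its outer edge. Shut, it lies at x = 0, y = -115, z = 90 mm in the box frame; standing up, about 11 mm higher and about 4 mm nearer the middle.
- board_roll: Bystander: loose upright roll of corrugated board, 52 mm diameter, 115 mm tall; origin at the centre of its underside.
- tape_roll: Bystander: loose roll of brown tape lying flat, 90 mm outer diameter, 48 mm high; origin at the centre of its underside.
- small_carton: Bystander: loose small cardboard carton, 70 x 90 x 50 mm high; origin at the centre of its underside.

How it is judged:
At the end, for the whole second after the job is handed in: All four rim sections are shut (within 0.035 rad, 1.5 mm at the edge); the box stands flat and still on the bench within 50 mm of where it was, and the three bystanders are within 30 mm of where they were (value of joint each of rim_near, rim_far, rim_left, rim_right below 0.035 rad and angle between box's own z axis and vertical below 0.05 rad and height (world z) of box below 0.006 m and distance of box from where it was at the start of the episode below 0.05 m and linear speed of box below 0.02 m/s and distance of each of board_roll, tape_roll, small_carton from where it was at the start of the episode below 0.03 m); the robot touches nothing.
It fails at once if the box is lifted or tipped (more than 10 mm or 0.12 rad) (height (world z) of box above 0.01 m or angle between box's own z axis and vertical above 0.12 rad).
It fails at once if the box is shoved more than 50 mm (distance of box from where it was at the start of the episode above 0.05 m).
It fails at once if the lid is pressed with more than 90 N (contact force between any of the fingers, the arm and box above 90 N).
It fails at once if a bystander is moved by more than 30 mm or tipped (distance of any of board_roll, tape_roll, small_carton from where it was at the start of the episode above 0.03 m or angle between any of board_roll, tape_roll, small_carton's own z axis and vertical above 0.3 rad).
It also fails if it takes over 51 s, if anything falls off the work surface, if the arm or the gripper's body presses on something with over 40 N, if the wrist force passes 120 N, or if a joint passes its speed limit or range.

### The arm

A 6-joint arm with a two-finger parallel gripper is mounted at the origin on the work surface. World frame = base frame: x ahead of the robot, y to its left, z up, the work surface at z = 0. Lengths are in m, angles in rad, forces in N, time in s.
With the tool pointing down it reaches from about 0.25 to 0.85 m from the base axis. Payload 12.5 kg.
Tool frame: the origin (TCP) lies midway between the tips of the shut fingers; the grasp point (between the pads) lies 19 mm behind it; z points along the fingers, y is the direction in which the jaws open and shut (so a half turn about z gives the same grasp; the last joint's range is limited). The gripper opens to 93 mm and grips with 3 to 60 N. Pads are 15 mm wide; open, the fingers measure 128 mm over their backs; the gripper's body (75 mm by 188 mm) begins 65 mm behind the grasp point.
Start: joints at [1.22, 0.351, 1.652, -0, 1.139, -0.085], TCP at [0.144, 0.531, 0.19] pointing down, gripper open.
Joint ranges: [-2.75, 2.75], [-0.79, 2.1], [0.01, 2.65], [-1.57, 4.71], [0.07, 3.14], [-2.87, 2.87]. Speed limits (rad/s): [2.22, 2.22, 2.79, 3.14, 3.14, 3.14].

### API

Orientations are given as a 3x3 rotation matrix whose columns are the frame's x, y, z axes.
In Python, from plant import sensors, cams, job gives the robot as it stands.
- The arm moves only by the tool step_arm, never from a script. Its argument "deltas" is a list of rows, each a list of 2 entries, a list of its own where there are three numbers: the shift along the world's x, y, z in mm, then the turn about the world's z in degrees. A call has exactly 10 rows; each row shifts and turns the commanded pose from where the row before left it; what a row does not reach is not made up. A row lasts 1/8 s, in which the tool goes at most 62.5 mm and 10.7 degrees, less where a joint would pass 70% of its speed; a pose out of reach is approached as far as the arm can. A call is refused whole if a number of a shift passes 62.5 or a number of a turn 10.7, either way. A call with a gripper value outside its range is refused whole. "claw" is the opening, from 0 (shut) to 1 (fully open), set as the call begins (left out, the last holds). The fingers move at their own pace and stop on an object; "squeeze" is the grip in N (left out, the last holds). Time passes only in rows, so rows that do not move let the fingers close, or fill a call up. It gives the time, the measured TCP pose, the force and the opening at its end, in the units of the state.
- sensors.get_obs(): the state, without advancing time (a new reading comes with each control period).
- cams.camera(name): name is "side" or "top"; returns (picture, depth): 384x512x3 uint8, blue, green, red; 384x512 float32, m along the optical axis (not along the pixel's ray), 0 where there is no reading.
- cams.camera_model(name): a dict with "mtx" (3x3 intrinsics, pixels), "R" (3x3) and "t" (3): a world point X has camera coordinates R X + t. Camera axes: x right, y down, z forward; pixel columns grow to the right and rows downward; lengths in m; the calibration is good to about 2 mm. A picture is of the moment at which its call begins. camera_model takes no time and is no camera call.
- job.sign_off(): hands the job in, once; it reports no verdict.
Trained networks look in the newest picture that a camera, given by its name, has taken for a name from the list of things; names that differ only in an ending like _2 or _b are one class to them, and where a whole thing is asked for, a point or a joint stands for the part that bears it (a point fixed in the world has none). Each returns a list of dicts, best first, with "p" (0 to 1); they miss things now and then, are a little off and sometimes report something else, mostly with a low value. They report only what shows in the picture. A call takes as long as a camera call.
- cams.boxes_of(camera, target): "pixel" ([row, column] in pixels, amid what is visible of it).
- cams.cut_out(camera, target): "mask" (384x512 bool, what is visible of it) and "pixel" ([row, column] in pixels, amid what is visible of it).
The state is a dict: "time": time; "qpos": joint angles; "joint_velocities": joint speeds; "effort": joint torques, N m; "position": TCP position; "tool_rot": TCP orientation; "contact_force": force on the tool from outside, world axes, zero at the start; "ft_torque": the same for the moment, N m; "gripper_width": finger opening in m.
Only numpy, scipy, OpenCV 4.12 (cv2) and the standard library are available. Lean on these libraries where they do the work, as an engineer would, in place of code of your own. Each camera call takes 0.05 s, during which the arm holds its last target. There are 200 camera calls.

## Working session

There is one attempt and no reset: what is moved stays moved. The work goes in short steps, Python scripts to look and compute and a tool call to move; the robot and the scene stay as the last step left them, time stands still between calls to the robot, and variables do not carry over. Pictures are saved under pics/ and viewed, about 8 in all and at most 12, crops included, and the job is handed in when it is done.

Besides the shell and the picture viewer there is one more tool, called after ">>>" as name([rows], argument=value, ...), one row to a line, values as JSON. step_arm: Moves the arm, as the interface text tells. Its arguments: {"type":"object","properties":{"deltas":{"type":"array","items":{"type":"array"}},"claw":{"type":"number"},"squeeze":{"type":"number"}},"required":["deltas"]}

```bash
mkdir -p pics; cat > h.py <<'E'
import numpy as np,cv2
from plant import sensors,cams,job
def world(cam,depth,mask=None):
    m=cams.camera_model(cam);K,R,t=map(np.array,(m["mtx"],m["R"],m["t"]))
    v,u=np.nonzero((depth>0) if mask is None else (mask&(depth>0)))
    d=depth[v,u];c=np.stack([(u-K[0,2])/K[0,0]*d,(v-K[1,2])/K[1,1]*d,d],1)
    return (c-t.ravel())@R, np.stack([v,u],1)
E
python3 - <<'E'
from h import *
ims={}
for c in("top","side"):
    p,d=cams.camera(c);ims[c]=p;cv2.imwrite(f"pics/{c}0.png",p)
    for n in("box","board_roll","tape_roll","small_carton"):
        r=cams.cut_out(c,n)
        for o in r[:1]:
            X,_=world(c,d,o["mask"])
            print(c,n,round(o["p"],2),np.round(o["pixel"]),np.round(np.median(X,0),3),np.round(np.percentile(X,[2,98],axis=0),3).tolist())
            if n=="box":
                T=X[(X[:,2]>.083)&(X[:,2]<.115)];print(cv2.minAreaRect((T[:,:2]*1000).astype(np.float32)))
    for n in("near","far","left","right"):
        r=cams.boxes_of(c,f"rim_{n}_pad")
        for o in r[:2]:
            v,u=np.round(o["pixel"]).astype(int)
            mk=np.zeros(d.shape,bool);mk[v-1:v+2,u-1:u+2]=1;X,_=world(c,d,mk)
            print(c,n,round(o["p"],2),(v,u),np.round(np.median(X,0),3))
cv2.imwrite("pics/both0.png",cv2.resize(np.hstack([ims["top"],ims["side"]]),(800,300)))
o=sensors.get_obs();print(o["time"],o["position"],o["tool_rot"],o["contact_force"])
E
```

```text
top box 0.89 [197. 287.] [ 0.532 -0.033  0.091] [[0.415, -0.159, 0.086], [0.65, 0.091, 0.104]]
((532.9641723632812, -33.176513671875), (192.67127990722656, 251.7726287841797), 34.40952682495117)
top board_roll 0.9 [149. 141.] [0.659 0.309 0.113] [[0.637, 0.293, 0.001], [0.688, 0.345, 0.119]]
top tape_roll 0.96 [220. 132.] [0.488 0.331 0.043] [[0.445, 0.281, -0.0], [0.53, 0.365, 0.051]]
top small_carton 0.82 [164. 405.] [ 0.62  -0.33   0.051] [[0.573, -0.377, 0.001], [0.669, -0.291, 0.055]]
top near 0.81 (np.int64(224), np.int64(299)) [ 0.474 -0.067  0.094]
top far 0.71 (np.int64(173), np.int64(263)) [0.594 0.014 0.101]
top far 0.21 (np.int64(224), np.int64(249)) [0.476 0.049 0.096]
top left 0.82 (np.int64(222), np.int64(247)) [0.481 0.054 0.096]
top right 0.77 (np.int64(173), np.int64(318)) [ 0.592 -0.114  0.096]
top right 0.56 (np.int64(197), np.int64(285)) [ 0.538 -0.036  0.091]
side box 0.66 [219. 248.] [ 0.517 -0.058  0.089] [[0.403, -0.175, 0.006], [0.655, 0.084, 0.102]]
((533.6622314453125, -34.547698974609375), (194.3660888671875, 251.57826232910156), 33.508506774902344)
side 
[... 233 characters left out ...]
12 -0.344  0.049] [[0.572, -0.383, 0.001], [0.673, -0.292, 0.053]]
side near 0.95 (np.int64(227), np.int64(238)) [ 0.475 -0.088  0.1  ]
side near 0.47 (np.int64(185), np.int64(261)) [0.595 0.009 0.094]
side far 0.76 (np.int64(184), np.int64(262)) [0.598 0.007 0.096]
side left 0.87 (np.int64(194), np.int64(211)) [0.476 0.044 0.094]
side right 0.86 (np.int64(217), np.int64(290)) [ 0.593 -0.12   0.098]
side right 0.41 (np.int64(124), np.int64(225)) [0.653 0.297 0.077]
0.9 [0.14441551 0.53067928 0.18983313] [[-9.64880101e-01  2.62690671e-01 -5.03668324e-05]
 [ 2.62690672e-01  9.64880102e-01  3.80838821e-06]
 [ 4.95983825e-05 -9.55625904e-06 -9.99999999e-01]] [-0.94360322 -0.64328014  0.1385314 ]
```

View pics/top0.png

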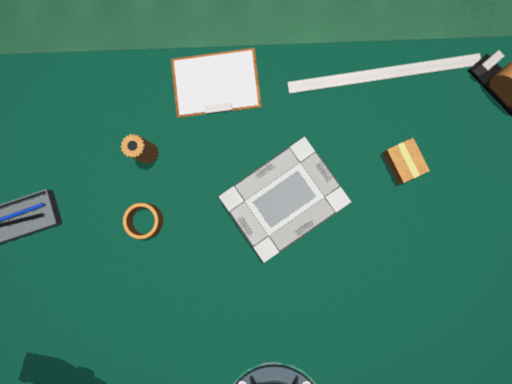

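View pics/side0.png

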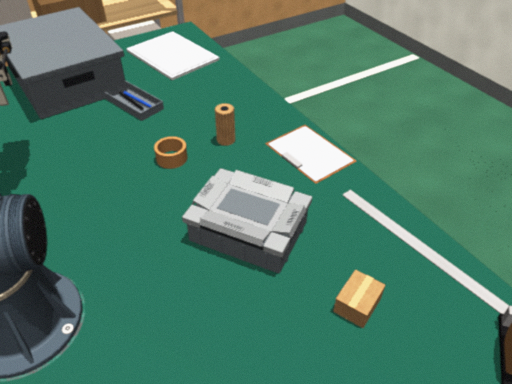

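The top view shows the lid centred near pixel (198,287), with its long axis running from lower left to upper right. All four rims stand up, and the bystanders are well clear: roll (149,141), tape (220,132), carton (164,405). The side view agrees. This gives the box at about (533, -34) mm with yaw 34°, so I'll start with the left pad at about (470, 60) mm.

>>> step_arm([
  [[22, -31, 0], -4.1],
  [[22, -31, 0], -4.1],
  [[22, -31, 0], -4.1],
  [[22, -31, 0], -4.1],
  [[22, -31, 0], -4.1],
  [[22, -31, 0], -4.1],
  [[22, -31, 0], -4.1],
  [[22, -31, 0], -4.1],
  [[22, -31, 0], -4.1],
  [[22, -31, 0], -4.1],
], claw=0)

```text
time: 2.15
position: [0.3651, 0.2196, 0.19]
tool_rot: [[-0.554, 0.833, 0.0], [0.833, 0.554, 0.0], [-0.0, 0.0, -1.0]]
contact_force: [0.0, 0.5, 0.3]
gripper_width: 0.0011
```

>>> step_arm([
  [[22, -32, 0], 0],
  [[22, -32, -10], 0],
  [[22, -32, -10], 0],
  [[22, -32, -10], 0],
  [[18, -33, -10], 0],
  [[0, 0, -10], 0],
  [[0, 0, -10], 0],
  [[0, 0, 0], 0],
  [[0, 0, 0], 0],
  [[0, 0, 0], 0],
])

```text
time: 3.4
position: [0.4706, 0.0601, 0.1302]
tool_rot: [[-0.556, 0.831, 0.001], [0.831, 0.556, 0.0], [-0.0, 0.001, -1.0]]
contact_force: [-1.1, -1.6, -0.1]
gripper_width: 0.0005
```

>>> step_arm([
  [[0, 0, -6], 0],
  [[0, 0, -6], 0],
  [[0, 0, -4], 0],
  [[0, 0, -3], 0],
  [[0, 0, -2], 0],
  [[0, 0, -2], 0],
  [[0, 0, -2], 0],
  [[0, 0, -2], 0],
  [[0, 0, -2], 0],
  [[0, 0, -2], 0],
])

```text
time: 4.65
position: [0.4704, 0.0597, 0.0987]
tool_rot: [[-0.556, 0.831, 0.0], [0.831, 0.556, 0.0], [-0.0, 0.0, -1.0]]
contact_force: [-0.7, -0.3, 1.1]
gripper_width: 0.0006
```

>>> step_arm([
  [[0, 0, -2], 0],
  [[0, 0, -1.5], 0],
  [[0, 0, -1.5], 0],
  [[0, 0, -1], 0],
  [[0, 0, -1], 0],
  [[0, 0, 0], 0],
  [[0, 0, 0], 0],
  [[0, 0, 0], 0],
  [[0, 0, 0], 0],
  [[0, 0, 0], 0],
])

```text
time: 5.9
position: [0.4705, 0.0597, 0.0919]
tool_rot: [[-0.556, 0.831, 0.0], [0.831, 0.556, -0.0], [-0.0, 0.0, -1.0]]
contact_force: [0.1, -0.2, 0.3]
gripper_width: 0.0002
```

```bash
python3 - <<'E'
from h import *
p,d=cams.camera("side");cv2.imwrite("pics/s1.png",cv2.resize(p[140:290,150:340],(760,600)))
o=sensors.get_obs();print(o["time"],o["position"],o["contact_force"],o["ft_torque"])
E
```

```text
5.95 [0.47043642 0.05967743 0.09182703] [-0.67335582  0.46694096 -0.73864617] [-0.05989847 -0.01568108  0.00655037]
```

View pics/s1.png

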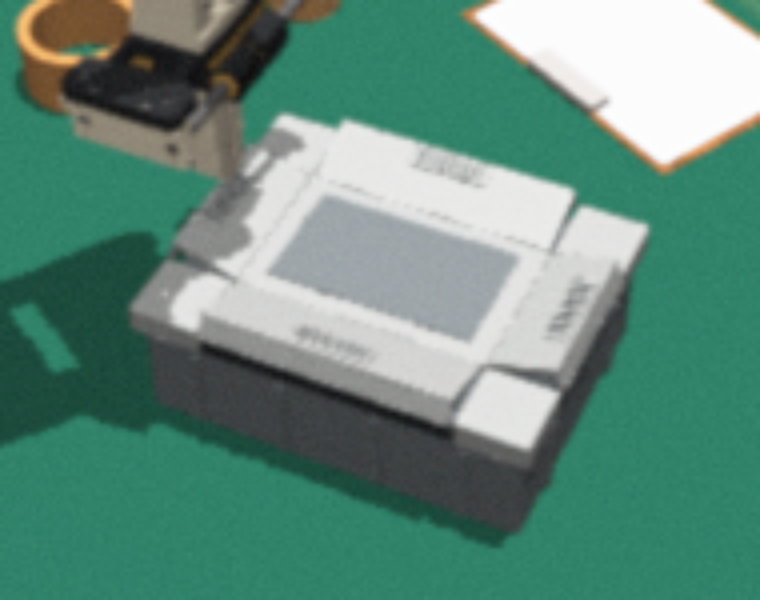

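The left rim looks flush and there is no residual force. Next is the near pad at about (464, -80), turning the tool 90°.

>>> step_arm([
  [[0, 0, 10], 0],
  [[0, 0, 20], 0],
  [[-1, -17.5, 8], 10],
  [[-1, -17.5, 0], 10],
  [[-1, -17.5, 0], 10],
  [[-1, -17.5, 0], 10],
  [[-1, -17.5, 0], 10],
  [[-1, -17.5, 0], 10],
  [[0, -17.5, 0], 10],
  [[0, -17.2, 0], 10],
])

```text
time: 7.2
position: [0.4646, -0.0807, 0.1306]
tool_rot: [[-0.913, -0.408, 0.001], [-0.408, 0.913, -0.0], [-0.001, -0.0, -1.0]]
contact_force: [-0.2, 0.1, -0.7]
gripper_width: 0.0005
```

```bash
cat >> h.py <<'E'
def rims(c,C=(533,-34),yaw=34):
    p,d=cams.camera(c);X,_=world(c,d);X=X*1000
    a=np.radians(yaw);q=(X[:,:2]-C)@np.array([[np.cos(a),-np.sin(a)],[np.sin(a),np.cos(a)]])
    x,y,z=q[:,0],q[:,1],X[:,2];lid=(z>80)&(z<115)
    f=lambda m:(round(float(np.median(z[m&lid])),1),int((m&lid).sum())) if (m&lid).sum()>3 else None
    print(c,"mid",f((abs(x)<45)&(abs(y)<70)))
    for n,s,o in(("near",-x,y),("far",x,y),("left",y-30,x),("right",-y-30,x)):
        print(n,"inner,outer",f((s>52)&(s<62)&(abs(o)>27)&(abs(o)<45)),f((s>80)&(s<93)&(abs(o)>27)&(abs(o)<45)))
    print(cv2.minAreaRect(X[(z>84)&(z<115)&(abs(x)<130)&(abs(y)<150)][:,:2].astype(np.float32)))
    return p
E
python3 - <<'E'
from h import *
rims("top");rims("side")
o=sensors.get_obs();print(o["time"],o["position"],o["tool_rot"],o["qpos"])
E
```

```text
top mid (89.7, 1885)
near inner,outer None None
far inner,outer (91.4, 65) (100.9, 85)
left inner,outer (91.2, 56) (100.8, 87)
right inner,outer (91.5, 69) (101.0, 80)
((534.9044189453125, -31.311279296875), (189.41749572753906, 254.78236389160156), 35.19367218017578)
side mid (88.8, 1168)
near inner,outer (91.7, 40) (98.1, 115)
far inner,outer (90.1, 56) (99.7, 39)
left inner,outer (90.6, 34) (99.2, 38)
right inner,outer (90.3, 50) (99.1, 76)
((533.8421020507812, -33.77558898925781), (194.16355895996094, 253.72787475585938), 34.01301956176758)
7.3 [ 0.46468331 -0.0810659   0.13045768] [[-9.14786298e-01 -4.03937368e-01  7.95052670e-04]
 [-4.03937744e-01  9.14786397e-01 -3.82398788e-04]
 [-5.72838208e-04 -6.70964954e-04 -9.99999611e-01]] [-2.71354233e-01  2.87091002e-01  1.90894467e+00 -1.91658103e-04
  9.44688528e-01 -2.25785552e+00]
```

The depth check says the left rim is still up, so I'll see where the fingers really were in that picture.

```bash
python3 - <<'E'
from h import *
m=cams.camera_model("side");K,R,t=[np.array(m[k]) for k in("mtx","R","t")]
def pr(P): c=R@np.array(P)+t.ravel();q=K@c;return q[:2]/q[2]
im=cv2.imread("pics/s1.png")
for P,col in(((.4704,.0597,.0919),(0,0,255)),((.4704,.0597,.1119),(0,255,255))):
    u=pr(P);cv2.circle(im,tuple(((u-[150,140])*4).astype(int).tolist()),5,col,2);print(u)
for x,y,z in((0,115,90),(0,111,101),(-95,125,88),(95,125,88),(95,-125,88),(-95,-125,88)):
    a=np.radians(34);P=[.533+(x*np.cos(a)-y*np.sin(a))/1e3,-.034+(x*np.sin(a)+y*np.cos(a))/1e3,z/1e3]
    cv2.circle(im,tuple(((pr(P)-[150,140])*4).astype(int).tolist()),4,(255,0,0),2)
cv2.imwrite("pics/s1b.png",im)
p,_=cams.camera("side");cv2.imwrite("pics/s2.png",cv2.resize(p[110:260,140:330],(760,600)))
E
```

```text
[205.93736094 191.53391685]
[205.3581001  185.45860011]
```

View pics/s1b.png

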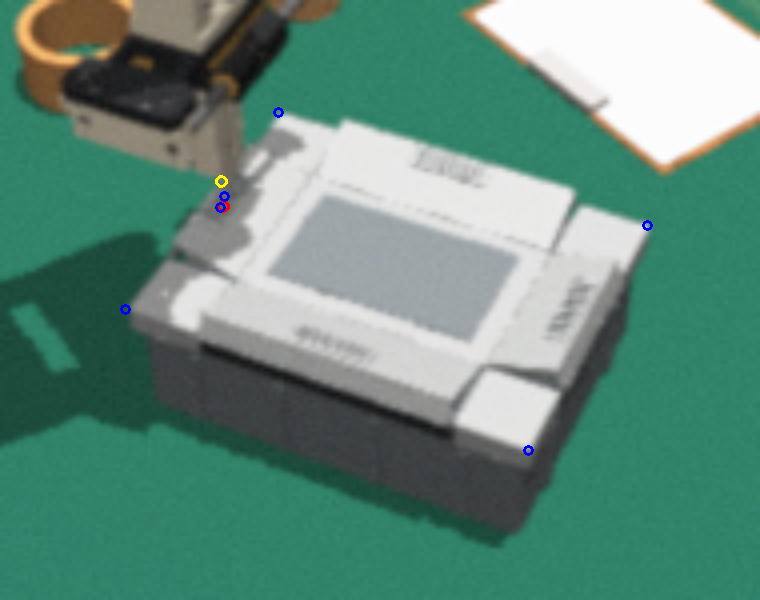

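View pics/s2.png

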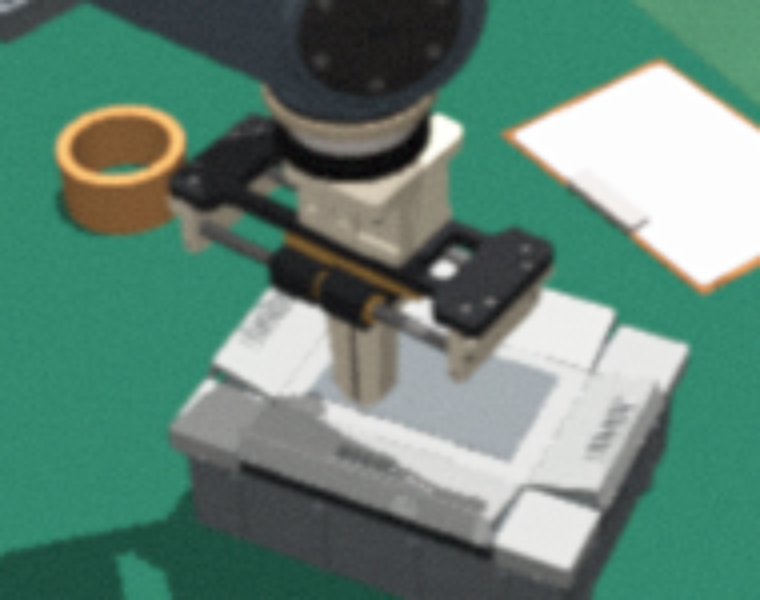

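```bash
python3 - <<'E'
from h import *
m=cams.camera_model("side");K,R,t=[np.array(m[k]) for k in("mtx","R","t")]
def pr(P): c=R@np.array(P)+t.ravel();q=K@c;return q[:2]/q[2]
for z in(.1305,.1405,.1505,.1605):
    u=pr((.4647,-.081,z));print(z,np.round(u),np.round((u-[140,110])*4))
for c in("side","top"):
    _,d=cams.camera(c);X,_=world(c,d)
    s=(np.hypot(X[:,0]-.4647,X[:,1]+.081)<.022)&(X[:,2]>.112)
    h,e=np.histogram(X[s,2],np.arange(.11,.26,.01));print(c,h)
    s&=X[:,2]<.175
    if s.sum():print(np.round(X[s].mean(0),4),np.round(X[s].min(0),4),np.round(X[s].max(0),4))
E
```

```text
0.1305 [232. 218.] [368. 430.]
0.1405 [232. 214.] [368. 418.]
0.1505 [232. 211.] [367. 405.]
0.1605 [232. 208.] [367. 392.]
side [ 0  0  0  0  2 31 52 46 59 60 46  8  1  0  0]
[ 0.4585 -0.0848  0.1687] [ 0.4503 -0.0974  0.1591] [ 0.4763 -0.0695  0.175 ]
top [0 0 0 0 0 0 0 0 0 0 0 0 0 0 0]
```

The visible fingertips sit about 20 mm higher than the reported TCP, so the rim was never touched. From here I'll go by contact force, descending slowly onto the near pad.

>>> step_arm([
  [[0, 0.5, -8], 10],
  [[0, 0.5, -8], 0],
  [[0, 0, -6], 0],
  [[0, 0, -5], 0],
  [[0, 0, -4], 0],
  [[0, 0, -3], 0],
  [[0, 0, -2], 0],
  [[0, 0, -2], 0],
  [[0, 0, -2], 0],
  [[0, 0, -2], 0],
])

```text
time: 8.7
position: [0.4645, -0.079, 0.0877]
tool_rot: [[-0.831, -0.556, 0.0], [-0.556, 0.831, -0.0], [-0.0, -0.0, -1.0]]
contact_force: [-0.3, 0.3, -0.4]
gripper_width: 0.0007
```

>>> step_arm([
  [[0, 0, -1.2], 0],
  [[0, 0, -1.2], 0],
  [[0, 0, -1.2], 0],
  [[0, 0, -1.2], 0],
  [[0, 0, -1.2], 0],
  [[0, 0, -1], 0],
  [[0, 0, -1], 0],
  [[0, 0, -1], 0],
  [[0, 0, 0], 0],
  [[0, 0, 0], 0],
])

```text
time: 9.95
position: [0.4645, -0.079, 0.0789]
tool_rot: [[-0.831, -0.556, 0.0], [-0.556, 0.831, -0.0], [-0.0, -0.0, -1.0]]
contact_force: [0.7, -0.0, -0.2]
gripper_width: 0.0006
```

>>> step_arm([
  [[0, 0, -1], 0],
  [[0, 0, -1], 0],
  [[0, 0, -1], 0],
  [[0, 0, -1], 0],
  [[0, 0, 0], 0],
  [[0, 0, 0], 0],
  [[0, 0, 0], 0],
  [[0, 0, 0], 0],
  [[0, 0, 0], 0],
  [[0, 0, 0], 0],
])

```text
time: 11.2
position: [0.4644, -0.079, 0.0748]
tool_rot: [[-0.831, -0.556, -0.0], [-0.556, 0.831, 0.0], [0.0, 0.0, -1.0]]
contact_force: [0.5, -1.3, 0.0]
gripper_width: 0.0006
```

```bash
python3 - <<'E'
from h import *
p=rims("side");cv2.imwrite("pics/s3.png",cv2.resize(p[110:260,140:330],(760,600)))
o=sensors.get_obs();print(o["time"],o["position"],o["contact_force"])
E
```

```text
side mid (88.5, 603)
near inner,outer (91.9, 24) (98.1, 120)
far inner,outer None (100.0, 31)
left inner,outer (90.6, 29) (99.1, 57)
right inner,outer (90.8, 50) (99.5, 81)
((532.8833618164062, -33.757659912109375), (193.79913330078125, 254.61940002441406), 34.43332290649414)
11.25 [ 0.46445812 -0.07902749  0.07484557] [1.18750984 0.05063816 0.30323919]
```

View pics/s3.png

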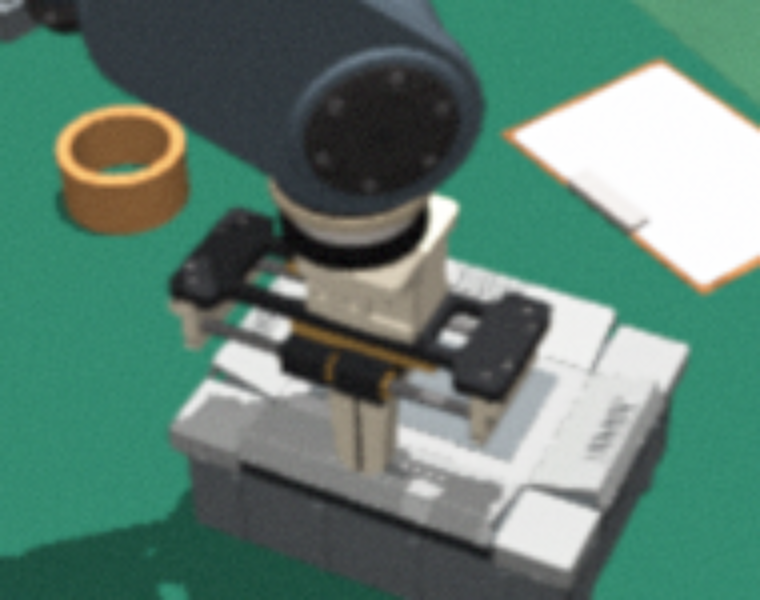

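The fingertips at (470,365) in the crop are just above the near pad with no force yet, so I'll continue down slowly.

>>> step_arm([
  [[0, 0, -1], 0],
  [[0, 0, -1], 0],
  [[0, 0, -1], 0],
  [[0, 0, -1], 0],
  [[0, 0, 0], 0],
  [[0, 0, 0], 0],
  [[0, 0, 0], 0],
  [[0, 0, 0], 0],
  [[0, 0, 0], 0],
  [[0, 0, 0], 0],
])

```text
time: 12.5
position: [0.4644, -0.079, 0.0708]
tool_rot: [[-0.831, -0.556, 0.0], [-0.556, 0.831, -0.0], [-0.0, -0.0, -1.0]]
contact_force: [-2.7, -2.3, 4.2]
gripper_width: 0.0007
```

>>> step_arm([
  [[0, 0, -1], 0],
  [[0, 0, -1], 0],
  [[0, 0, -1], 0],
  [[0, 0, -1], 0],
  [[0, 0, -1], 0],
  [[0, 0, -1], 0],
  [[0, 0, 0], 0],
  [[0, 0, 0], 0],
  [[0, 0, 0], 0],
  [[0, 0, 0], 0],
])

```text
time: 13.75
position: [0.4645, -0.079, 0.0649]
tool_rot: [[-0.831, -0.556, 0.0], [-0.556, 0.831, -0.0], [-0.0, -0.0, -1.0]]
contact_force: [-0.4, -0.6, 0.5]
gripper_width: 0.0007
```

```bash
python3 - <<'E'
from h import *
p=rims("side")
o=sensors.get_obs();print(o["time"],o["position"],o["contact_force"])
E
```

```text
side mid (88.6, 455)
near inner,outer (88.2, 40) (87.7, 85)
far inner,outer None (100.0, 39)
left inner,outer (89.7, 25) (98.1, 26)
right inner,outer (90.9, 48) (99.1, 79)
((534.0538940429688, -33.66998291015625), (193.5581512451172, 252.43377685546875), 33.89167404174805)
13.8 [ 0.46446664 -0.07901701  0.06485347] [-0.72572228 -0.40759414 -0.00861242]
```

Near has clicked: the outer edge is at 87.7 mm, level with the middle, and the force is gone. Far is next with the same orientation: up 35, over by (137.5, 91), then down.

>>> step_arm([
  [[0, 0, 15], 0],
  [[0, 0, 20], 0],
  [[20, 13, 0], 0],
  [[25, 17, 0], 0],
  [[25, 17, 0], 0],
  [[25, 17, 0], 0],
  [[25, 17, 0], 0],
  [[17.5, 10, 0], 0],
  [[0, 0, -10], 0],
  [[0, 0, -10], 0],
])

```text
time: 15.05
position: [0.6011, 0.0117, 0.0793]
tool_rot: [[-0.831, -0.556, -0.001], [-0.556, 0.831, -0.0], [0.001, 0.0, -1.0]]
contact_force: [-0.1, -0.5, -0.8]
gripper_width: 0.0005
```

>>> step_arm([
  [[0, 0, -2], 0],
  [[0, 0, -2], 0],
  [[0, 0, -1], 0],
  [[0, 0, -1], 0],
  [[0, 0, -1], 0],
  [[0, 0, -1], 0],
  [[0, 0, -1], 0],
  [[0, 0, -1], 0],
  [[0, 0, 0], 0],
  [[0, 0, 0], 0],
])

```text
time: 16.3
position: [0.6021, 0.0119, 0.0699]
tool_rot: [[-0.831, -0.556, 0.0], [-0.556, 0.831, -0.0], [-0.0, -0.0, -1.0]]
contact_force: [1.2, 0.8, 2.4]
gripper_width: 0.0005
```

>>> step_arm([
  [[0, 0, -1], 0],
  [[0, 0, -1], 0],
  [[0, 0, -1], 0],
  [[0, 0, -1], 0],
  [[0, 0, -1], 0],
  [[0, 0, -0.5], 0],
  [[0, 0, 0], 0],
  [[0, 0, 0], 0],
  [[0, 0, 0], 0],
  [[0, 0, 0], 0],
])

```text
time: 17.55
position: [0.602, 0.012, 0.0643]
tool_rot: [[-0.831, -0.556, 0.0], [-0.556, 0.831, -0.0], [-0.0, -0.0, -1.0]]
contact_force: [-0.2, 0.4, 0.5]
gripper_width: 0.0001
```

```bash
python3 - <<'E'
from h import *
p=rims("side")
o=sensors.get_obs();print(o["time"],o["position"],o["contact_force"],o["qpos"][5])
E
```

```text
side mid (88.8, 1620)
near inner,outer (88.0, 48) (87.5, 81)
far inner,outer (87.6, 40) (88.2, 50)
left inner,outer (90.4, 55) (99.7, 66)
right inner,outer (90.7, 48) (99.0, 79)
((534.7509155273438, -33.29881286621094), (194.56903076171875, 252.80001831054688), 33.9920768737793)
17.6 [0.60195658 0.01196498 0.06437523] [-0.20317379 -0.16512394  0.188896  ] -2.2176578047951496
```

Far is shut. Right is next at (596, -128), turning the tool back 90°.

>>> step_arm([
  [[0, 0, 15], 0],
  [[-0.5, -15, 20], -10],
  [[-0.5, -15, 0], -10],
  [[-0.5, -15, 0], -10],
  [[-0.5, -16, 0], -10],
  [[-1, -16, 0], -10],
  [[-1, -16, 0], -10],
  [[-1, -16, 0], -10],
  [[-0.5, -16, 0], -10],
  [[-0.5, -15, -5], -10],
])

```text
time: 18.85
position: [0.5964, -0.1287, 0.0957]
tool_rot: [[-0.551, 0.834, 0.002], [0.834, 0.551, -0.0], [-0.001, 0.001, -1.0]]
contact_force: [-0.8, -0.2, 0.6]
gripper_width: 0.0004
```

>>> step_arm([
  [[0, 0, -8], 0],
  [[0, 0, -7], 0],
  [[0, 0, -2], 0],
  [[0, 0, -2], 0],
  [[0, 0, -1.5], 0],
  [[0, 0, -1], 0],
  [[0, 0, -1], 0],
  [[0, 0, -1], 0],
  [[0, 0, 0], 0],
  [[0, 0, 0], 0],
])

```text
time: 20.1
position: [0.5967, -0.1286, 0.0714]
tool_rot: [[-0.556, 0.831, 0.002], [0.831, 0.556, -0.001], [-0.002, 0.001, -1.0]]
contact_force: [2.5, -3.9, 4.6]
gripper_width: 0.0004
```

>>> step_arm([
  [[0, 0, -1], 0],
  [[0, 0, -1], 0],
  [[0, 0, -1], 0],
  [[0, 0, -1], 0],
  [[0, 0, -1], 0],
  [[0, 0, -1], 0],
  [[0, 0, 0], 0],
  [[0, 0, 0], 0],
  [[0, 0, 0], 0],
  [[0, 0, 0], 0],
])

```text
time: 21.35
position: [0.5959, -0.128, 0.0649]
tool_rot: [[-0.556, 0.831, 0.0], [0.831, 0.556, 0.0], [0.0, 0.0, -1.0]]
contact_force: [-0.1, -0.2, 0.4]
gripper_width: -0.0
```

```bash
python3 - <<'E'
from h import *
p=rims("side")
o=sensors.get_obs();print(o["time"],o["position"],o["contact_force"],o["qpos"][5])
E
```

```text
side mid (88.8, 1360)
near inner,outer (87.6, 47) (87.4, 90)
far inner,outer (87.5, 24) (87.5, 31)
left inner,outer (90.0, 55) (99.6, 73)
right inner,outer (87.9, 27) (88.4, 55)
((533.582763671875, -34.00660705566406), (194.9960174560547, 250.42575073242188), 33.62445831298828)
21.4 [ 0.59596824 -0.12803354  0.06487355] [-0.68766621 -0.17885389 -0.25771782] -0.8773901021700077
```

Right is shut. Left is last at (470, 60): a move of (-126, 188).

>>> step_arm([
  [[0, 0, 15], 0],
  [[0, 0, 20], 0],
  [[-18, 27, 0], 0],
  [[-18, 27, 0], 0],
  [[-18, 27, 0], 0],
  [[-18, 27, 0], 0],
  [[-18, 27, 0], 0],
  [[-18, 27, 0], 0],
  [[-18, 26, 0], 0],
  [[0, 0, -5], 0],
])

```text
time: 22.65
position: [0.4697, 0.0611, 0.0959]
tool_rot: [[-0.558, 0.83, 0.001], [0.83, 0.558, 0.0], [-0.001, 0.001, -1.0]]
contact_force: [0.5, 0.4, 0.6]
gripper_width: 0.0005
```

>>> step_arm([
  [[0, 0, -8], 0],
  [[0, 0, -7], 0],
  [[0, 0, -2], 0],
  [[0, 0, -2], 0],
  [[0, 0, -1.5], 0],
  [[0, 0, -1], 0],
  [[0, 0, -1], 0],
  [[0, 0, -1], 0],
  [[0, 0, 0], 0],
  [[0, 0, 0], 0],
])

```text
time: 23.9
position: [0.4697, 0.0604, 0.0716]
tool_rot: [[-0.556, 0.831, -0.0], [0.831, 0.556, 0.001], [0.001, 0.0, -1.0]]
contact_force: [-2.6, 3.8, 5.4]
gripper_width: 0.0005
```

>>> step_arm([
  [[0, 0, -1], 0],
  [[0, 0, -1], 0],
  [[0, 0, -1], 0],
  [[0, 0, -1], 0],
  [[0, 0, -1], 0],
  [[0, 0, -1], 0],
  [[0, 0, 0], 0],
  [[0, 0, 0], 0],
  [[0, 0, 0], 0],
  [[0, 0, 0], 0],
])

```text
time: 25.15
position: [0.47, 0.06, 0.0654]
tool_rot: [[-0.556, 0.831, 0.0], [0.831, 0.556, 0.0], [-0.0, 0.0, -1.0]]
contact_force: [0.2, -0.4, 0.1]
gripper_width: 0.0006
```

>>> step_arm([
  [[0, 0, 10], 0],
  [[0, 0, 20], 0],
  [[0, 0, 20], 0],
  [[-10, 20, 20], 0],
  [[-20, 30, 10], 0],
  [[-20, 30, 0], 0],
  [[-20, 30, 0], 0],
  [[-20, 30, 0], 0],
  [[-20, 30, 0], 0],
  [[0, 0, 0], 0],
])

```text
time: 26.4
position: [0.3591, 0.2312, 0.146]
tool_rot: [[-0.558, 0.83, 0.001], [0.83, 0.558, 0.0], [0.0, 0.001, -1.0]]
contact_force: [0.5, -0.2, 0.5]
gripper_width: 0.0008
```

```bash
python3 - <<'E'
from h import *
p=rims("side");p2=rims("top");cv2.imwrite("pics/end.png",cv2.resize(np.hstack([p,p2]),(800,300)))
for n in("board_roll","tape_roll","small_carton"):
    _,d=cams.camera("top");r=cams.cut_out("top",n)
    if r:print(n,np.round(np.median(world("top",d,r[0]["mask"])[0],0),3))
o=sensors.get_obs();print(o["time"],o["position"],o["contact_force"])
E
```

```text
side mid (88.8, 1629)
near inner,outer (87.7, 56) (88.2, 85)
far inner,outer (88.0, 41) (88.3, 56)
left inner,outer (87.9, 52) (88.0, 58)
right inner,outer (88.1, 49) (87.6, 65)
((533.7939453125, -33.00152587890625), (193.5357666015625, 251.8590545654297), 33.83686828613281)
top mid (89.7, 2273)
near inner,outer (88.8, 65) (89.0, 86)
far inner,outer (89.0, 64) (88.7, 82)
left inner,outer (89.0, 68) (88.7, 86)
right inner,outer (88.6, 65) (88.9, 84)
((532.677734375, -32.944305419921875), (190.08526611328125, 250.03147888183594), 33.70906448364258)
board_roll [0.659 0.308 0.114]
tape_roll [0.485 0.327 0.044]
small_carton [ 0.62  -0.331  0.051]
26.8 [0.36027016 0.22953236 0.14535546] [ 0.09498076  0.87086197 -0.05280309]
```

View pics/end.png

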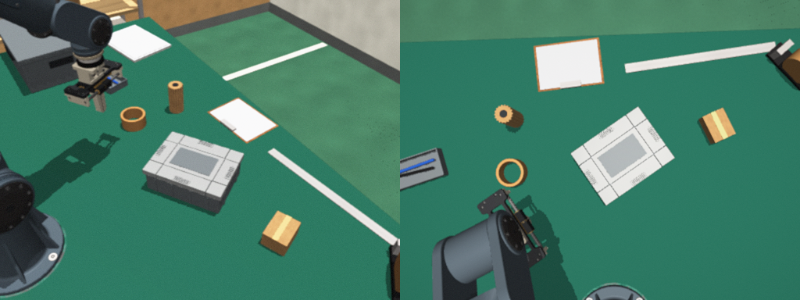

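The final picture shows all four rims flush, the box in place (about (165,190) in the left half), the bystanders undisturbed and the gripper clear of everything.

```bash
python3 -c "
from plant import job
print(job.sign_off())"
```

```text
the job is handed in; nothing more can be done
None
```

All four rim sections are pressed shut, in the order near, far, right, left, and the job is handed in at about 27 s of the 51 s allowed. I used the shut fingers at about 8 mm/s; the force readings, taken at the end of each move, peaked at about 7 N.

- **Rims:** In both cameras, all four outer edges end level with their inner edges, within 0.5 mm. Standing up, they had been 6 to 10 mm higher. The press force dropped to zero at each click.
- **Box and bystanders:** The box stayed within about 1–2 mm of its start, which is measurement noise. The board roll and carton read within 1 mm. The tape reads 4–5 mm off, with the gripper close to it in that view; I never went near it.
- **One check disagreed:** My first press on the left rim never touched it. The depth check showed it still standing, because the fingertips sit roughly 20–30 mm above the reported TCP. I then pressed by contact force instead and redid the left rim last.

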